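# Third hand at the sprung taping jig

### The arm

A 6-joint arm with a two-finger parallel gripper is mounted at the origin on a cart in front of the work surface, level with it; the furniture and walls round the work are solid. World frame = base frame: x ahead of the robot, y to its left, z up, the work surface at z = 0. Lengths are in m, angles in degrees, forces in N, time in s.
With the tool pointing down it reaches from about 0.25 to 0.725 m from the base axis. Payload 9.7 kg.
Tool frame: the origin (TCP) lies midway between the tips of the shut fingers; the grasp point (between the pads) lies bot.hold_point_z behind it (bot.hold_point_z is the distance from the TCP to the grasp point, in m); z points along the fingers, y is the line along which they close (so a half turn about z gives the same grasp; the last joint's range is limited). The gripper opens to 85 mm and grips with 20 to 120 N. Pads are 22 mm wide; open, the fingers measure 114 mm over their backs; the gripper's body (76 mm by 85 mm) begins 54 mm behind the grasp point. The pads swing forward as they close: fully open they stand 13 mm farther back than shut.
Start: joints at [-64.4, 4.979, 10.078, 95.1, 0, 90], TCP at [0.238, -0.496, 0.231] pointing down, gripper open.
Joint ranges: [-179.16, 179.16], [-48.56, 103.87], [-65.8, 70.77], [-126.05, 130.52], [-82.76, 87.17], [-180, 180]. Speed limits (degrees/s): [127.2, 127.2, 147.25, 180, 180, 180].

### API

Orientations are given as [roll, pitch, yaw] about the fixed x, y, z axes, in that order (R = Rz(yaw) Ry(pitch) Rx(roll)).
In Python, from workcell import bot, camera, camera_model, ticket gives the robot as it stands.
- The arm moves only by the tool send_rows, never from a script. Its argument "targets" is text: rows parted by semicolons, each of 5 numbers parted by spaces: the shift along the tool's x, y, z in mm, then the turn about the tool's z in degrees, then the closure in counts, from 0 (fully open) to 255 (shut). A call has 1 to 20 rows; each row is the pose to reach, as a shift and turn from the pose commanded when the call began, along the tool's axes at that moment; what a row does not reach only later rows make up. A row lasts 1/8 s, in which the tool goes at most 62.5 mm and 10.7 degrees, less where a joint would pass 70% of its speed; a pose out of reach is approached as far as the arm can. A call with a gripper value outside its range is refused whole. The fingers move at their own pace and stop on an object; "newtons" is the grip in N (left out, the last holds). Time passes only in rows, so rows that repeat a pose let the fingers close. It gives the time, the measured TCP pose, the force, the opening and the grip force at its end, in the units of the state.
- bot.get_obs(): the state, without advancing time (a new reading comes with each control period).
- camera(name): name is "side" or "top" or "wrist"; returns the picture (400x640x3 uint8, blue, green, red); there is no depth.
- camera_model(name): a dict with "K" (3x3 intrinsics, pixels), "dist_coeffs" ([k1, k2, p1, p2, k3] as OpenCV has them; the pictures are not rectified), "pose" (4x4, takes a point from camera to world coordinates); the wrist camera has in their place "T_tool_cam" (4x4, takes a point from camera to tool coordinates, whose origin is the TCP and whose axes are the flange's). Camera axes: x right, y down, z forward; pixel columns grow to the right and rows downward; lengths in m; the calibration is good to about 2 mm. A picture is of the moment at which its call begins: read the wrist's pose just before it. camera_model takes no time and is no camera call.
- ticket.job_done(): hands the job in; it is judged then, once.
The state is a dict: "time": time; "q": joint angles; "qd": joint speeds; "joint_efforts": joint torques, N m; "ee_pos": TCP position; "tcp_rot": TCP orientation; "wrist_force": force on the tool from outside, world axes, zero at the start; "torque": the same for the moment, N m; "opening": finger opening in m; "grasp_force": force on a finger pad.
Only numpy, scipy, OpenCV 4.12 (cv2) and the standard library are available. Lean on these libraries where they do the work, as an engineer would, in place of code of your own. Each camera call takes 0.05 s, during which the arm holds its last target. There are 200 camera calls.

### The job

Take the loose roller pin out of its wooden stand and push it down into the empty socket of the taping jig until it is fully seated, then let go of it. Then set the taller of the two small brown cartons near the jig (not the one at the far edge of the table) flat on the jig's board and press one of its short ends square against the two rollers, centred on the pair, so that the sprung carriage's pointer stands between the two marks, never pushing the carriage near the end of its travel. Hold it steady there for a couple of seconds for a colleague to tape, and finish while still holding it pressed with the gripper; leave the other things on the table alone.

Things in the scene. Friction and masses are not known exactly. Their poses are not given: they have to be found in the camera images.
- jig: Taping jig fixed to the table. Origin on the table under the middle of the sprung carriage at rest; x = pressing direction (to the springs), z up. Plywood board 10 mm thick at x -147 to -16, y -100 to 100 mm. Aluminium rails (28 mm high) at y -52 to -64 and 52 to 78 mm, x -16 to 75; back plate and barrels 30 mm high, x 45 to 100. Two black marks on the wider (+y) rail
- stop_carriage (a joint): Travel of the sprung carriage along the jig's +x, m: 0 at rest, 0.025 end stop. Its pointer is between the marks from 0.007 to 0.015 (aim at 0.011); over 0.021 is too far. Spring force 450 N/m x (travel + 0.004): 5 N at the first mark, 8.5 N at the second. Steel block 26 (x) x 84 (y) mm, top 33 mm above the table (23 mm above the board)
- socket_mouth (a point): Centre of the mouth of the empty socket, on the carriage's top face, 33 mm above the table, at x 0, y +19 mm of the jig with the carriage at rest; moves with the carriage. Vertical round through hole 13.8 mm wide with a 2 mm chamfer
- fixed_roller (a point): Aluminium roller fixed on the carriage beside the socket, an upright cylinder 34 mm in diameter, 38 mm high. The point is the centre of its underside, at x 0, y -19 mm of the jig, 33 mm above the table. The rollers' front (-x) faces are 17 mm ahead of this axis, 4 mm ahead of the carriage block
- roller_pin: Loose upright roller pin, 120 g: steel shank 12 mm thick, 24 mm long, tapered foot; above it an aluminium roller 34 mm in diameter, 38 mm high, like the fixed one. Origin at the centre of the shank's lower end, z up the pin; 62 mm in all. In its stand the roller's underside is 30 mm above the table; seated in the socket it rests on the carriage top
- pin_collar (a point): Centre of the underside of the loose pin's roller, 24 mm above the shank's lower end
- pin_stand: Light wooden block fixed to the table, 46 x 46 x 30 mm, with a through hole 15 mm wide in which the loose pin stands; origin at the centre of its underside
- tall_carton: The taller small brown cardboard carton, beside the jig, closed (a like one at the far edge of the table is not meant), 75 (x) x 56 (y) x 40 (z) mm, 50 to 110 g; origin at the centre of its underside. Its short ends face its own +x and -x; grip it across the 56 mm
- flat_carton: Bystander: the lower small brown carton, 70 x 55 x 30 mm; origin at the centre of its underside
- label_roll: Bystander: white roll lying flat, 68 mm across, 30 mm high; origin at the centre of its underside
- parts_jar: Bystander: jar with a green cap, 47 mm across, 55 mm high; origin at the centre of its underside
- glue_stick: Bystander: standing glue stick, 28 mm across, 86 mm high; origin at the centre of its underside

How it is judged (in metres and radians):
On the way, in this order (a step that is already met when the one before it is completed fails the run):
1. the loose pin is fully seated in the socket and let go (horizontal distance between pin_collar and socket_mouth below 0.004 m and z of pin_collar in the frame of socket_mouth below 0.003 m and angle between roller_pin's own z axis and vertical below 0.12 rad and contact force between the fingers and roller_pin below 0.3 N), for 0.2 s.
2. the carton, flat on the board, is pressed against both rollers with the carriage between the marks, for 1.5 s (all of step 1 and value of joint stop_carriage between 0.007 and 0.015 m and (contact force between tall_carton and stop_carriage_c12 above 2 N or contact force between tall_carton and roller_pin above 2 N) and angle between the x axis of tall_carton and the x axis of jig, either way round below 0.05 rad and y of tall_carton in the frame of jig between -0.012 and 0.012 m and contact force between the fingers and stop_carriage_c12 below 0.3 N and contact force between the fingers and tall_carton above 1 N and z of tall_carton in the frame of jig between 0.006 and 0.014 m and angle between tall_carton's own z axis and vertical below 0.08 rad), for 1.5 s.
At the end, for the whole second after the job is handed in: Pin seated (3 mm in height, 4 mm sideways), untouched; tall carton flat on the board (4 mm), square (0.05 rad), centred on the rollers (12 mm), pressed on them (over 2 N) and held (over 1 N), at rest, carriage travel 7 to 15 mm, fingers off the rollers; the program ends holding this (all of step 2 and linear speed of tall_carton below 0.01 m/s and velocity of joint stop_carriage between -0.01 and 0.01 m/s); the arm keeps its last pose, push and grip.
It fails at once if the carriage is pushed near the end of its travel (over 21 mm) (value of joint stop_carriage above 0.021 m).
It fails at once if a bystander is moved more than 30 mm (distance of any of flat_carton, label_roll, parts_jar, glue_stick from where it was at the start of the episode above 0.03 m).
It also fails if it takes over 64 s, if anything falls off the work surface, if the arm or the gripper's body presses on something with over 40 N, if the wrist force passes 120 N, or if a joint passes its speed limit or range.

## Working session

There is one attempt and no reset: what is moved stays moved. The work goes in short steps, Python scripts to look and compute and a tool call to move; the robot and the scene stay as the last step left them, time stands still between calls to the robot, and variables do not carry over. Pictures are saved under pics/ and viewed, at most 10 in all, crops included, and the job is handed in when it is done.

Besides the shell and the picture viewer there is one more tool, called after ">>>" by a JSON object that holds its "name" and its "arguments". send_rows: Moves the arm, as the interface text tells. Its arguments: {"type":"object","properties":{"targets":{"type":"string"},"newtons":{"type":"number"}},"required":["targets"]}

```bash
ls; mkdir -p pics
python3 - <<'E'
from workcell import bot,camera,camera_model
import cv2,numpy as np
o=bot.get_obs();print({k:np.round(v,3) for k,v in o.items()},bot.hold_point_z)
for n in("top","side"):
    cv2.imwrite(f"pics/{n}0.png",camera(n)); m=camera_model(n);print(n,np.round(m["K"],1).tolist(),m["dist_coeffs"],np.round(m["pose"],3).tolist())
print(camera_model("wrist"))
E
```

```text
pics
{'time': np.float64(0.0), 'q': array([-6.4401e+01,  5.0120e+00,  1.0034e+01,  9.5098e+01,  1.0000e-03,
        9.0002e+01]), 'qd': array([ 0.081,  0.034,  0.035, -0.044,  0.08 , -0.015]), 'joint_efforts': array([-0.0000e+00, -5.2038e+01,  4.6481e+01,  1.6000e-02, -0.0000e+00,
        0.0000e+00]), 'ee_pos': array([ 0.238, -0.496,  0.231]), 'tcp_rot': array([-1.79925e+02, -1.00000e-03,  2.55970e+01]), 'wrist_force': array([-0.33 , -0.212, -0.231]), 'torque': array([ 0.033, -0.017,  0.011]), 'grasp_force': np.float64(0.0), 'opening': np.float64(0.085)} 0.0187
top [[463.4, 0.0, 320.2], [0.0, 463.4, 195.9], [0.0, 0.0, 1.0]] [0.043418 0.       0.       0.       0.      ] [[-0.037, -0.976, 0.213, 0.37], [-0.999, 0.036, -0.008, 0.054], [-0.0, -0.214, -0.977, 1.252], [0.0, 0.0, 0.0, 1.0]]
side [[435.3, 0.0, 320.3], [0.0, 435.3, 201.9], [0.0, 0.0, 1.0]] [-0.09973543  0.          0.          0.          0.        ] [[-1.0, 0.01, 0.002, 0.623], [0.004, 0.528, -0.849, 1.18], [-0.01, -0.849, -0.528, 0.793], [0.0, 0.0, 0.0, 1.0]]
{'K': array([[309.02275692,   0.        , 321.55742273],
       [  0.        , 309.02275692, 200.39307039],
       [  0.        ,   0.        ,   1.        ]]), 'dist_coeffs': array([-0.01989891,  0.        ,  0.        ,  0.        ,  0.        ]), 'T_tool_cam': array([[-4.14793132e-04, -9.45401114e-01, -3.25908825e-01,
         8.29760853e-02],
       [ 9.99999847e-01, -2.72440063e-04, -4.82429187e-04,
         3.91428622e-04],
       [ 3.67298470e-04, -3.25908975e-01,  9.45401082e-01,
        -1.41799378e-01],
       [ 0.00000000e+00,  0.00000000e+00,  0.00000000e+00,
         1.00000000e+00]])}
```

View pics/top0.png

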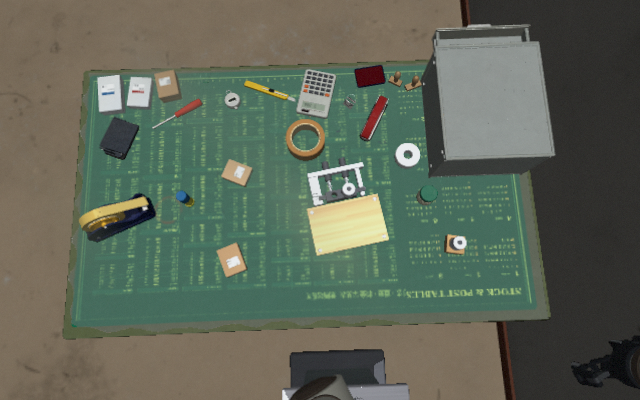

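View pics/side0.png

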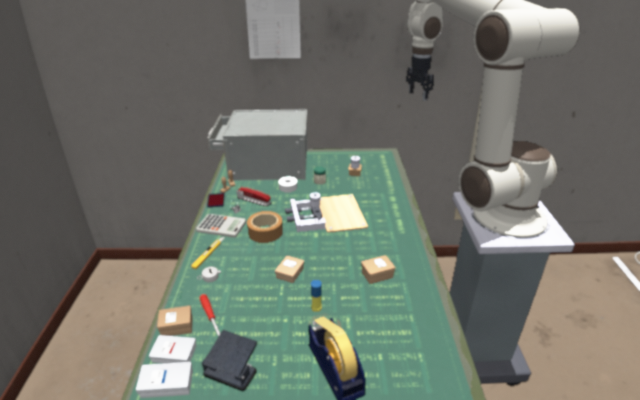

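The top view shows the pin in its stand at about (458,243), the jig with its board at (348,224) and fixed roller at (349,188), and cartons at (236,172) and (231,260). In the side view the cartons are at (290,268) and (378,268). Next I'll zoom in with enlarged crops.

```bash
cat > h.py <<'E'
import cv2,numpy as np
from scipy.spatial.transform import Rotation as R
from workcell import bot,camera,camera_model
def pose(n,o=None):
    m=camera_model(n)
    if n!="wrist": return m,np.array(m["pose"])
    T=np.eye(4);T[:3,:3]=R.from_euler("xyz",o["tcp_rot"],degrees=True).as_matrix();T[:3,3]=o["ee_pos"]
    return m,T@np.array(m["T_tool_cam"])
def ray(n,px,z,o=None):
    "pixels -> world points on plane z"
    m,P=pose(n,o)
    u=cv2.undistortPoints(np.float64(px).reshape(-1,1,2),m["K"],m["dist_coeffs"]).reshape(-1,2)
    d=np.c_[u,np.ones(len(u))]@P[:3,:3].T
    return P[:3,3]+d*((z-P[2,3])/d[:,2])[:,None]
def proj(n,X,o=None):
    m,P=pose(n,o);Q=np.linalg.inv(P)
    return cv2.projectPoints(np.float64(X).reshape(-1,1,3),cv2.Rodrigues(Q[:3,:3])[0],Q[:3,3],m["K"],m["dist_coeffs"])[0].reshape(-1,2)
E
python3 - <<'E'
import cv2,numpy as np
t=cv2.imread("pics/top0.png");s=cv2.imread("pics/side0.png")
def c(i,x,y,w,h,k): return cv2.resize(i[y:y+h,x:x+w],(w*k,h*k),interpolation=cv2.INTER_CUBIC)
M=np.zeros((600,800,3),np.uint8)
def put(a,x,y): M[y:y+a.shape[0],x:x+a.shape[1]]=a
put(c(t,298,150,100,110,4),0,0)       # jig x4
put(c(t,436,224,40,40,5),400,0)       # pin x5
put(c(t,216,152,40,40,5),600,0)
put(c(t,211,240,40,40,5),400,200)
put(c(s,270,248,40,40,5),600,200)
put(c(s,358,248,40,40,5),600,400)
put(c(s,340,150,40,40,5),400,400)
cv2.imwrite("pics/mos.png",M)
E
```

```text
(no output)
```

View pics/mos.png

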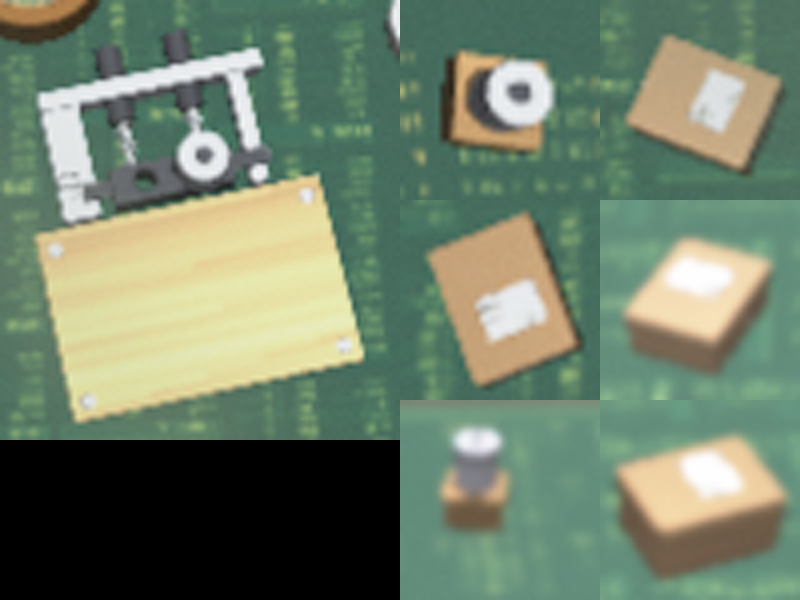

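The crops show the following (mosaic pixels):
- **Jig:** board corners at (37,236), (320,176), (363,356) and (77,422); fixed roller at (203,157); socket at (147,180).
- **Pin:** top at (519,94).
- **Cartons:** the near one looks taller in the side view.

I'll measure these now.

Run:
```python
from h import *
def f(p,k,o,a=(0,0)): return (np.float64(p)-a+.5)/k-.5+o
rnd=lambda a:np.round(a,4).tolist()
B=f([(37,236),(320,176),(363,356),(77,422)],4,(298,150));X=ray("top",B,.01)
print("board",rnd(X)); e=[np.linalg.norm(X[i]-X[(i+1)%4]) for i in range(4)];print(e)
xa=(X[0]+X[1]-X[2]-X[3])/2;print("jig yaw",np.degrees(np.arctan2(xa[1],xa[0])), np.degrees(np.arctan2(*( (X[0]+X[3]-X[1]-X[2])[[1,0]])))-90)
yaw=np.arctan2(xa[1],xa[0]);u=np.array([np.cos(yaw),np.sin(yaw)]);v=np.array([-u[1],u[0]])
c=X.mean(0)[:2];print("origin from board",c+u*.0815)
r=ray("top",f([(203,157)],4,(298,150)),.071)[0,:2];s=ray("top",f([(147,180)],4,(298,150)),.033)[0,:2]
print("roller",r,"org",r+v*.019,"sock",s,"org",s-v*.019)
print("pin",ray("top",f([(519,94)],5,(436,224),(400,0)),.068), "side",ray("side",f([(478,440)],5,(340,150),(400,400)),.068))
for n,p,a,o in(("far",[(668,37),(782,78),(747,170),(628,125)],(600,0),(216,152)),("near",[(527,212),(580,347),(478,388),(428,255)],(400,200),(211,240))):
  for z in(.03,.04):
    X=ray("top",f(p,5,o,a),z);e=[np.linalg.norm(X[i]-X[(i+1)%4]) for i in range(4)]
    print(n,z,rnd(X.mean(0)),rnd(e),"yaws",[round(float(np.degrees(np.arctan2(*(X[(i+1)%4]-X[i])[[1,0]]))),1) for i in range(4)])
for n,p,a,o in(("far",[(690,238),(770,262),(712,340),(628,310)],(600,200),(270,248)),("near",[(740,436),(786,488),(660,530),(616,472)],(600,400),(358,248))):
  for z in(.03,.04): print(n,z,"side",rnd(ray("side",f(p,5,o,a),z).mean(0)))
```

```text
board [[0.6074, 0.0814, 0.01], [0.6421, -0.1139, 0.01], [0.5174, -0.1348, 0.01], [0.4804, 0.0586, 0.01]]
[np.float64(0.19833814549057457), np.float64(0.12639624556515314), np.float64(0.19692059864903905), np.float64(0.12907103540937906)]
jig yaw 9.841039041174081 10.460441367604304
origin from board [ 0.64211813 -0.01322679]
roller [ 0.64428471 -0.03007362] org [ 0.64103732 -0.01135319] sock [0.6386127  0.00569336] org [ 0.64186009 -0.01302707]
pin [[ 0.49458225 -0.30560221  0.068     ]] side [[ 0.49362888 -0.29961746  0.068     ]]
far 0.03 [0.712, 0.2684, 0.03] [0.0672, 0.0545, 0.07, 0.0536] yaws [-112.4, 159.4, 66.8, -23.6]
far 0.04 [0.7092, 0.2667, 0.04] [0.0667, 0.0541, 0.0695, 0.0531] yaws [-112.4, 159.4, 66.8, -23.6]
near 0.03 [0.4755, 0.2826, 0.03] [0.0767, 0.056, 0.0747, 0.0556] yaws [-158.8, 109.7, 21.0, -68.3]
near 0.04 [0.4746, 0.2807, 0.04] [0.076, 0.0555, 0.0741, 0.0552] yaws [-158.8, 109.7, 21.0, -68.3]
far 0.03 side [0.7104, 0.2736, 0.03]
far 0.04 side [0.7093, 0.2855, 0.04]
near 0.03 side [0.4722, 0.2728, 0.03]
near 0.04 side [0.4742, 0.2847, 0.04]
```

```bash
cat >> h.py <<'E'
def go(x,y,z,yaw):
    "shift in tool mm and turn for send_rows"
    o=bot.get_obs();r=R.from_euler("xyz",o["tcp_rot"],degrees=True)
    d=r.inv().apply(np.array([x,y,z])-o["ee_pos"])*1000
    t=(R.from_euler("xyz",[180,0,yaw],degrees=True).as_matrix()[:,0])
    tl=r.inv().apply(t);print("shift",np.round(d,1),"turn",np.round(np.degrees(np.arctan2(tl[1],tl[0])),1),"at",np.round(o["ee_pos"],4),np.round(o["tcp_rot"],2),"t",round(float(o["time"]),2),"F",np.round(o["wrist_force"],1),"open",o["opening"])
E
python3 -c "
from h import *
go(.4945,-.304,.15,100)"
```

```text
shift [314.6 -61.9  80.7] turn -74.4 at [ 0.2376 -0.4958  0.2306] [-179.93   -0.     25.6 ] t 0.1 F [ 0.3  0.5 -0.4] open 0.0854229134670834
```

>>> {"name": "send_rows", "arguments": {"targets": "45 -9 12 -10 0;90 -18 23 -20 0;135 -27 35 -30 0;180 -36 46 -40 0;225 -45 58 -50 0;270 -54 70 -60 0;314.6 -62 80.7 -70 0;314.6 -62 80.7 -74.4 0;314.6 -62 80.7 -74.4 0;314.6 -62 80.7 -74.4 0", "newtons": 40}}

```text
time: 1.35
ee_pos: [0.4943, -0.3044, 0.1506]
tcp_rot: [-180.0, -0.0, 99.9]
wrist_force: [-0.0, -0.4, -0.4]
opening: 0.0852
grasp_force: 0.0
```

Run:
```python
from h import *
o=bot.get_obs();i=camera("wrist");cv2.imwrite("pics/w1.png",i)
go(.4945,-.304,.15,100)
print(proj("wrist",[[.4945,-.304,.068],[.4945,-.304,.03]],o))
```

```text
shift [0.5 0.3 0.7] turn -0.1 at [ 0.4943 -0.3046  0.1507] [1.7999e+02 1.0000e-02 9.9870e+01] t 1.4 F [ 0.4 -0.2  0.6] open 0.08539159723291334
[[323.26632681 207.39923222]
 [323.03571746 192.58001267]]
```

View pics/w1.png

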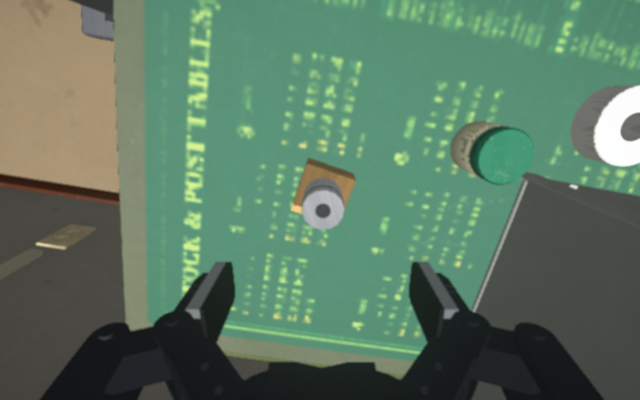

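The wrist view shows the pin's top at (323,211), close to the prediction of (323,207). The cabinet edge is on the right, near (527,175)-(470,330).

Run:
```python
from h import *
o=bot.get_obs()
p=ray("wrist",[(323,211)],.068,o)[0];print(p)
go(p[0],p[1],.034,100)
for z in(0,.1,.2,.3):print(z,ray("top",[(430,172),(553,157)],z)[:,:2].tolist(),ray("wrist",[(527,175),(470,330)],z,o)[:,:2].tolist())
```

```text
[ 0.49480264 -0.30714881  0.068     ]
shift [-2.600e+00  1.000e-01  1.167e+02] turn -0.1 at [ 0.4943 -0.3046  0.1507] [1.7999e+02 1.0000e-02 9.9870e+01] t 1.4 F [ 0.4 -0.2  0.6] open 0.08539159723291334
0 [[0.700556735652411, -0.26480459749963653], [0.7305165254958539, -0.6082073317091986]] [[0.690609682323506, -0.26134213766113434], [0.6968354553424168, -0.45151912156971485]]
0.1 [[0.6741810643180398, -0.23936146530099847], [0.7017471954938815, -0.555327794398439]] [[0.6182278165236075, -0.24806144144964165], [0.6223251051864331, -0.37322019647205806]]
0.2 [[0.6478053929836688, -0.2139183331023605], [0.6729778654919092, -0.5024482570876797]] [[0.545845950723709, -0.23478074523814893], [0.5478147550304497, -0.29492127137440116]]
0.3 [[0.6214297216492978, -0.18847520090372252], [0.6442085354899367, -0.44956871977692026]] [[0.47346408492381054, -0.22150004902665624], [0.47330440487446623, -0.21662234627674437]]
```

>>> {"name": "send_rows", "arguments": {"targets": "-2 0 40 0 0;-2 0 80 0 0;-2 0 105 0 0;-2 0 116 0 0;-2 0 116 0 0;-2 0 116 0 150;-2 0 116 0 255;-2 0 116 0 255;-2 0 116 0 255;-2 0 116 0 255;-2 0 116 0 255;-2 0 116 0 255", "newtons": 40}}

```text
time: 2.9
ee_pos: [0.4953, -0.3063, 0.0355]
tcp_rot: [179.9, 0.1, 100.0]
wrist_force: [-0.1, 0.2, 5.5]
opening: 0.033
grasp_force: 39.6
```

>>> {"name": "send_rows", "arguments": {"targets": "0 0 -10 0 255;0 0 -40 0 255;0 0 -80 0 255;0 0 -100 0 255;0 0 -100 0 255;0 0 -100 0 255"}}

```text
time: 3.65
ee_pos: [0.4945, -0.3059, 0.1334]
tcp_rot: [-179.9, -0.1, 100.0]
wrist_force: [-0.2, -0.3, -1.5]
opening: 0.0332
grasp_force: 40.4
```

Run:
```python
from h import *
go(.638,.006,.1355,100.1)
```

```text
shift [282.3 195.4  -2. ] turn -0.1 at [ 0.4945 -0.3059  0.1334] [-1.7994e+02 -6.0000e-02  1.0000e+02] t 3.65 F [-0.2 -0.3 -1.5] open 0.03315298358270194
```

>>> {"name": "send_rows", "arguments": {"targets": "35 24 0 0 255;80 55 0 0 255;125 86 0 0 255;170 117 0 0 255;215 148 0 0 255;250 173 0 0 255;275 190 0 0 255;282.3 195.4 0 0 255;282.3 195.4 0 0 255;282.3 195.4 0 0 255;282.3 195.4 0 0 255"}}

```text
time: 5.03
ee_pos: [0.6381, 0.0048, 0.1347]
tcp_rot: [-180.0, 0.0, 99.9]
wrist_force: [-0.7, -0.8, 0.2]
opening: 0.0332
grasp_force: 40.4
```

Run:
```python
from h import *
o=bot.get_obs();i=camera("wrist");t=camera("top")
go(.638,.006,.1355,100.1)
print("pred socket,roller top, pin top/bottom",proj("wrist",[[.6382,.006,.033],[.6448,-.0314,.071],[.638,.006,.132],[.638,.006,.07]],o))
cv2.imwrite("pics/w2.png",i)
```

```text
shift [ 0.9 -0.  -0.7] turn -0.2 at [0.6382 0.0051 0.1348] [1.7999e+02 1.0000e-02 9.9940e+01] t 5.12 F [ 0.  -0.2 -0.9] open 0.03320441268074548
pred socket,roller top, pin top/bottom [[323.21275827 198.56274672]
 [323.48111037 262.24867341]
 [323.82716704 258.43261114]
 [323.21043342 215.01294323]]
```

View pics/w2.png

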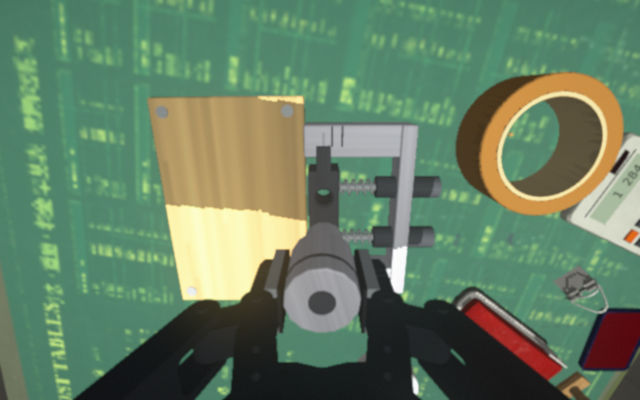

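The wrist view shows the socket hole at (323,192), 6.6 px up from my prediction. The held pin's top face is at about (322,302), and the fixed roller is hidden behind the pin. I'll compare the rays.

Run:
```python
from h import *
o=bot.get_obs();i=cv2.imread("pics/w2.png")
print(ray("wrist",[(323,192)],.033,o), proj("wrist",[[o["ee_pos"][0],o["ee_pos"][1],o["ee_pos"][2]+.0325]],o))
# board corners z=.01, in wrist: inner edge of board
print(ray("wrist",[(149,99),(303,97),(184,300)],.01,o))
c=i[160:225,290:360];cv2.imwrite("pics/w2c.png",np.hstack([cv2.resize(c,None,fx=6,fy=6,interpolation=cv2.INTER_CUBIC),cv2.resize(i[260:330,280:340],(360,390))]))
```

```text
[[0.63721832 0.01186401 0.033     ]] [[324.07384568 302.70246839]]
[[ 0.4830558   0.05934588  0.01      ]
 [ 0.60825549  0.08232052  0.01      ]
 [ 0.51742155 -0.13507382  0.01      ]]
```

View pics/w2c.png

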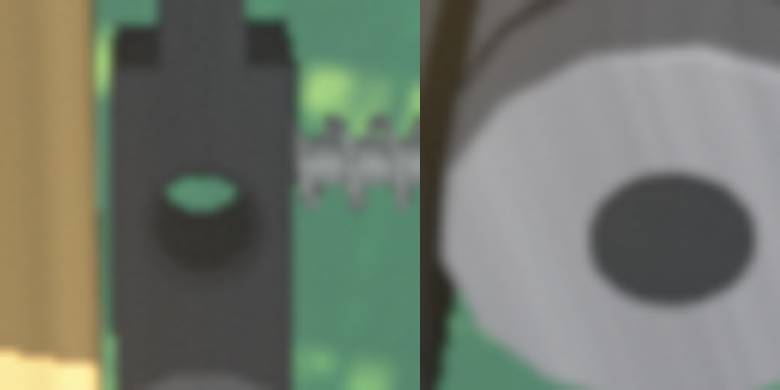

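The crop puts the socket mouth centre at about (323.6,196.6) and the pin's top hole at (322,303). Both are within about 2 px of the predictions.

Run:
```python
from h import *
o=bot.get_obs()
s=ray("wrist",[(323.6,196.6)],.033,o)[0];p=ray("wrist",[(322,303.1)],o["ee_pos"][2]+.0325,o)[0]
print(s,p,s-p);go(s[0]+o["ee_pos"][0]-p[0],s[1]+o["ee_pos"][1]-p[1],.0385,100.1)
go(.638,.006,.0385,100.1)
```

```text
[0.6384044  0.00800855 0.033     ] [0.63738071 0.00472718 0.16727728] [ 0.00102369  0.00328137 -0.13427728]
shift [ 3.1  1.6 96.3] turn -0.2 at [0.6382 0.0051 0.1348] [1.7999e+02 1.0000e-02 9.9940e+01] t 5.12 F [ 0.  -0.2 -0.9] open 0.03320441268074548
shift [ 1.  -0.1 96.3] turn -0.2 at [0.6382 0.0051 0.1348] [1.7999e+02 1.0000e-02 9.9940e+01] t 5.12 F [ 0.  -0.2 -0.9] open 0.03320441268074548
```

>>> {"name": "send_rows", "arguments": {"targets": "2.2 1 25 0 255;2.2 1 50 0 255;2.2 1 62 0 255;2.2 1 62 0 255;2.2 1 62 0 255"}}

```text
time: 5.75
ee_pos: [0.6394, 0.0081, 0.0738]
tcp_rot: [179.9, 0.0, 100.0]
wrist_force: [-0.1, -0.2, -1.5]
opening: 0.0328
grasp_force: 40.4
```

Run:
```python
from h import *
o=bot.get_obs();i=camera("wrist");s=camera("side")
go(.638,.006,.0385,100.1)
a=cv2.resize(i[180:330,240:400],None,fx=3,fy=3,interpolation=cv2.INTER_CUBIC)
b=cv2.resize(s[180:240,280:335],(320,349),interpolation=cv2.INTER_CUBIC)
M=np.zeros((450,800,3),np.uint8);M[:,:480]=a;M[:349,480:]=b
cv2.imwrite("pics/w3.png",M)
print(proj("wrist",[[.6384,.0075,.033]],o))
```

```text
shift [-1.8 -1.9 35.3] turn -0.1 at [0.6395 0.0081 0.0738] [1.799e+02 2.000e-02 1.000e+02] t 5.85 F [ 0.3  0.2 -1. ] open 0.0329517950475118
[[321.35451373 230.95533003]]
```

View pics/w3.png

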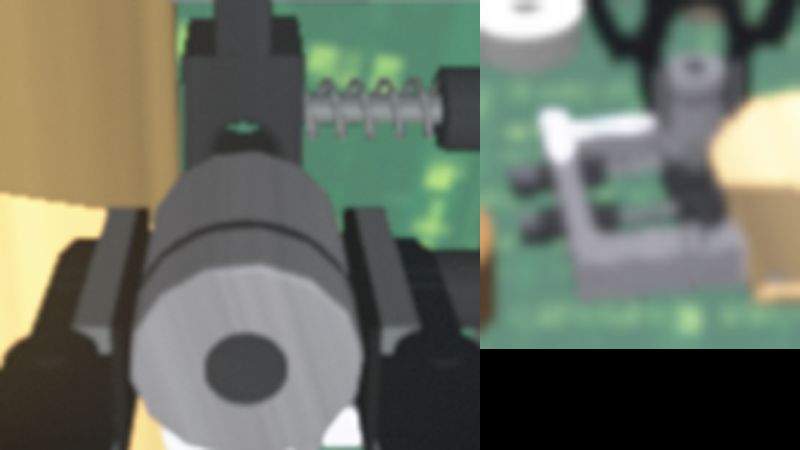

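The hole's lateral centre (about x 321) lines up with the pin's (322). The hole's far edge at row 220.7 agrees with the socket estimate, so I'll insert.

>>> {"name": "send_rows", "arguments": {"targets": "0 0 6 0 255;0 0 12 0 255;0 0 18 0 255;0 0 24 0 255;0 0 24 0 255"}}

```text
time: 6.48
ee_pos: [0.6387, 0.008, 0.0478]
tcp_rot: [-179.9, 0.0, 100.0]
wrist_force: [0.4, -0.6, -2.2]
opening: 0.0326
grasp_force: 40.4
```

>>> {"name": "send_rows", "arguments": {"targets": "0 0 4 0 255;0 0 8 0 255;0 0 10 0 255;0 0 10 0 255"}}

```text
time: 6.98
ee_pos: [0.6389, 0.0081, 0.0385]
tcp_rot: [-180.0, 0.0, 100.0]
wrist_force: [0.7, -2.9, -1.6]
opening: 0.0327
grasp_force: 40.6
```

>>> {"name": "send_rows", "arguments": {"targets": "0 0 2 0 255;0 0 3 0 255;0 0 3 0 255"}}

```text
time: 7.35
ee_pos: [0.6402, 0.0083, 0.0384]
tcp_rot: [179.8, 0.0, 100.0]
wrist_force: [-1.8, -1.6, 14.3]
opening: 0.0328
grasp_force: 42.0
```

>>> {"name": "send_rows", "arguments": {"targets": "0 0 -2 0 180;0 0 -2 0 130;0 0 -2 0 100;0 0 -2 0 100;0 0 -2 0 100"}}

```text
time: 7.98
ee_pos: [0.6388, 0.0082, 0.0374]
tcp_rot: [-180.0, -0.0, 100.0]
wrist_force: [-0.5, -0.8, 0.4]
opening: 0.052
grasp_force: 0.0
```

>>> {"name": "send_rows", "arguments": {"targets": "0 0 -15 0 100;0 0 -45 0 100;0 0 -80 0 50;0 0 -110 0 0;0 0 -110 0 0;0 0 -110 0 0"}}

```text
time: 8.72
ee_pos: [0.6389, 0.0082, 0.1475]
tcp_rot: [-180.0, -0.0, 100.0]
wrist_force: [0.5, -0.5, -1.1]
opening: 0.0854
grasp_force: 0.0
```

Run:
```python
from h import *
o=bot.get_obs();i=camera("wrist");cv2.imwrite("pics/w4.png",i)
# expected top centre of seated pin vs fixed roller
print(proj("wrist",[[.6384,.0075,.071],[.645,-.030,.071]],o))
go(.4745,.281,.15,21)
```

```text
[[322.15044801 211.42725333]
 [322.1242663  256.02108626]]
shift [ 297.2 -114.2   -3. ] turn 79.0 at [0.6386 0.0081 0.1469] [-1.7994e+02 -1.0000e-02  1.0000e+02] t 8.78 F [-0.5  0.   0.1] open 0.08534182195585394
```

View pics/w4.png

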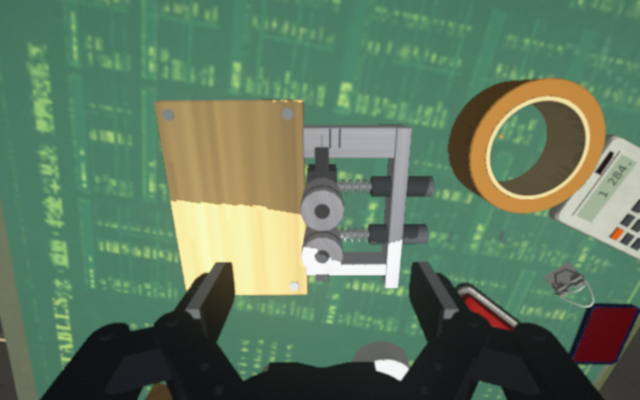

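The pin is seated: the two rollers' tops are at (322,211) and (322,256), equal in size and exactly where predicted. Next is the carton.

>>> {"name": "send_rows", "arguments": {"targets": "30 -11 0 10 0;75 -29 0 20 0;120 -46 0 30 0;165 -63 0 40 0;210 -81 0 50 0;250 -96 0 60 0;280 -108 0 70 0;297.2 -114.2 -3 79 0;297.2 -114.2 -3 79 0;297.2 -114.2 -3 79 0;297.2 -114.2 -3 79 0"}}

```text
time: 10.15
ee_pos: [0.4936, 0.2402, 0.1502]
tcp_rot: [-178.1, 0.1, 25.0]
wrist_force: [0.0, 0.5, -0.3]
opening: 0.0854
grasp_force: 0.0
```

Run:
```python
from h import *
o=bot.get_obs();i=camera("wrist");cv2.imwrite("pics/w5.png",i)
h=cv2.cvtColor(i,cv2.COLOR_BGR2HSV)
m=cv2.inRange(h,(5,50,110),(22,200,255));m=cv2.morphologyEx(m,cv2.MORPH_CLOSE,np.ones((15,15)))
c=max(cv2.findContours(m,0,2)[0],key=cv2.contourArea)
print(cv2.boundingRect(c),cv2.contourArea(c))
q=cv2.approxPolyDP(c,.03*cv2.arcLength(c,True),True).reshape(-1,2);print(q.tolist())
X=ray("wrist",q,.04,o);print(np.round(X,4).tolist(),X.mean(0),[np.linalg.norm(X[k]-X[(k+1)%len(X)]).round(4) for k in range(len(X))],[np.degrees(np.arctan2(*(X[(k+1)%len(X)]-X[k])[[1,0]])).round(1) for k in range(len(X))])
go(.4745,.281,.15,21)
```

```text
(0, 227, 180, 173) 13673.0
[[0, 227], [24, 399], [96, 328], [179, 300]]
[[0.3322, 0.5053, 0.04], [0.1025, 0.4586, 0.04], [0.2557, 0.3964, 0.04], [0.3316, 0.3254, 0.04]] [0.25550349 0.42142625 0.04      ] [np.float64(0.2343), np.float64(0.1653), np.float64(0.1039), np.float64(0.1799)] [np.float64(-168.5), np.float64(-22.1), np.float64(-43.1), np.float64(89.8)]
shift [ -0.2 -44.9   1.8] turn 4.0 at [0.4937 0.2403 0.1503] [-1.7807e+02  9.0000e-02  2.5010e+01] t 10.2 F [-0.1 -0.5 -0. ] open 0.08544834373887418
```

View pics/w5.png

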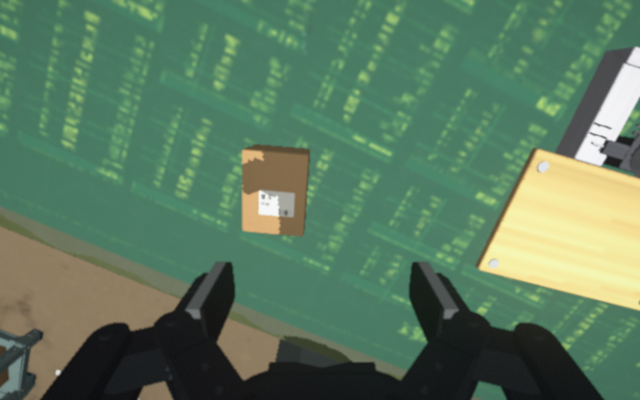

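The carton's top face has corners at about (243,150), (308,153), (304,235) and (242,233). The arm hasn't finished the move yet, so I'll send the remainder.

>>> {"name": "send_rows", "arguments": {"targets": "0 -22 1 2 0;0 -45 2 4 0;0 -45 2 4 0;0 -45 2 4 0;0 -45 2 4 0"}}

```text
time: 10.82
ee_pos: [0.4915, 0.2442, 0.1502]
tcp_rot: [-176.3, 0.3, 24.6]
wrist_force: [0.2, -0.7, 0.5]
opening: 0.0851
grasp_force: 0.0
```

Run:
```python
from h import *
o=bot.get_obs();i=camera("wrist");cv2.imwrite("pics/w6.png",i)
print(np.round(o["q"],1))
h=cv2.cvtColor(i,cv2.COLOR_BGR2HSV)
m=cv2.inRange(h,(3,50,50),(22,255,255));m[:100]=0;m[260:]=0;m[:,:240]=0;m[:,420:]=0
m=cv2.morphologyEx(m,cv2.MORPH_CLOSE,np.ones((25,25)))
c=max(cv2.findContours(m,0,2)[0],key=cv2.contourArea)
print(cv2.boundingRect(c),cv2.contourArea(c),cv2.minAreaRect(c))
q=cv2.approxPolyDP(c,.03*cv2.arcLength(c,True),True).reshape(-1,2);print(q.tolist())
X=ray("wrist",q,.04,o);n=len(X);print(np.round(X,4).tolist(),X.mean(0),[np.linalg.norm(X[k]-X[(k+1)%n]).round(4) for k in range(n)],[np.degrees(np.arctan2(*(X[(k+1)%n]-X[k])[[1,0]])).round(1) for k in range(n)])
go(.4745,.281,.15,21)
print(proj("wrist",[[.4745,.281,.04]],o))
```

```text
[ 24.5   4.1   0.2  86.3   3.7 179.9]
(252, 145, 66, 90) 5279.5 ((282.349609375, 189.2566375732422), (65.78729248046875, 86.9403305053711), 3.814074993133545)
[[253, 149], [252, 228], [311, 234], [317, 149]]
[[0.5009, 0.3185, 0.04], [0.433, 0.2944, 0.04], [0.4514, 0.2438, 0.04], [0.5235, 0.2704, 0.04]] [0.47718995 0.28177609 0.04      ] [np.float64(0.0721), np.float64(0.0538), np.float64(0.0769), np.float64(0.0532)] [np.float64(-160.4), np.float64(-70.1), np.float64(20.2), np.float64(115.1)]
shift [ -0.2 -40.4   2.7] turn 3.6 at [0.4915 0.2442 0.1501] [-176.33    0.25   24.58] t 10.88 F [-0.7 -0.3  0.1] open 0.08503085315976536
[[282.64090786 194.93462136]]
```

>>> {"name": "send_rows", "arguments": {"targets": "0 0 0 -10 0;0 0 0 -20 0;0 0 0 -30 0;0 0 0 -40 0;0 0 0 -50 0;0 0 0 -60 0;0 0 0 -70 0;0 0 0 -80 0;0 0 0 -90 0;0 0 0 -100 0;0 0 0 -110 0;0 0 0 -120 0;0 0 0 -130 0;0 0 0 -140 0;0 0 0 -150 0;0 0 0 -160 0;0 0 0 -170 0;0 0 0 -176 0;0 0 0 -176 0;0 0 0 -176 0"}}

```text
time: 13.38
ee_pos: [0.4915, 0.2443, 0.1502]
tcp_rot: [176.4, -0.5, -159.6]
wrist_force: [0.2, 0.2, -0.1]
opening: 0.0851
grasp_force: 0.0
```

Run:
```python
from h import *
o=bot.get_obs();print(np.round(o["q"],1))
go(.4750,.281,.15,-159.3)
```

```text
[24.5  4.1  0.2 86.3  3.7  4.1]
shift [ 2.6 40.1  2.8] turn -0.3 at [0.4915 0.2443 0.1502] [ 176.35   -0.51 -159.55] t 13.38 F [ 0.2  0.2 -0.1] open 0.08507304275991373
```

>>> {"name": "send_rows", "arguments": {"targets": "0 0 0 -10.5 0;0 0 0 -21 0;0 0 0 -31.5 0;0 0 0 -42 0;0 0 0 -52.5 0;0 0 0 -63 0;0 0 0 -73.5 0;0 0 0 -84 0;0 0 0 -94.5 0;0 0 0 -105 0;0 0 0 -115.5 0;0 0 0 -126 0;0 0 0 -136.5 0;0 0 0 -147 0;0 0 0 -157.5 0;0 0 0 -168 0;0 0 0 -178 0;0 0 0 -186 0;0 0 0 -192 0;0 0 0 -192 0"}}

```text
time: 15.88
ee_pos: [0.4724, 0.2783, 0.1502]
tcp_rot: [-177.9, -0.2, 29.3]
wrist_force: [0.5, -0.3, 0.4]
opening: 0.0854
grasp_force: 0.0
```

Run:
```python
from h import *
o=bot.get_obs();print(np.round(o["q"],1))
go(.4750,.281,.15,24)
```

```text
[  29.4    3.6   -0.4   85.8    2.1 -179.9]
shift [ 3.6 -1.1  0.2] turn 5.3 at [0.4724 0.2783 0.1502] [-177.93   -0.22   29.28] t 15.88 F [ 0.5 -0.3  0.4] open 0.0854205854436617
```

>>> {"name": "send_rows", "arguments": {"targets": "0 0 0 -3 0;0 0 0 -6 0;0 0 0 -8 0;0 0 0 -8 0"}}

```text
time: 16.38
ee_pos: [0.4518, 0.3086, 0.1501]
tcp_rot: [-179.6, -0.5, 34.0]
wrist_force: [0.2, 0.2, 0.5]
opening: 0.0856
grasp_force: 0.0
```

Run:
```python
from h import *
o=bot.get_obs();print(np.round(o["q"],1))
go(.4750,.281,.15,24)
```

```text
[  34.1    3.2   -0.8   85.6    0.4 -179.9]
shift [ 3.8 35.9 -0.1] turn 10.0 at [0.4518 0.3086 0.1501] [-179.56   -0.46   34.04] t 16.38 F [0.2 0.2 0.5] open 0.08555053002871231
```

>>> {"name": "send_rows", "arguments": {"targets": "0 4 0 10 0;0 8 0 20 0;1 12 0 30 0;1 16 0 40 0;1 20 0 50 0;2 24 0 60 0;2 28 0 70 0;2 32 0 80 0;3 36 0 90 0;3.8 36 0 100.5 0;3.8 36 0 111 0;3.8 36 0 121.5 0;3.8 36 0 132 0;3.8 36 0 142.5 0;3.8 36 0 153 0;3.8 36 0 163.5 0;3.8 36 0 174 0;3.8 36 0 184.5 0;3.8 36 0 193.3 0;3.8 36 0 193.3 0"}}

```text
time: 18.88
ee_pos: [0.4758, 0.28, 0.1499]
tcp_rot: [179.5, 0.3, -159.3]
wrist_force: [-0.1, 0.5, 0.0]
opening: 0.0857
grasp_force: 0.0
```

Run:
```python
from h import *
o=bot.get_obs();print(np.round(o["q"],1));i=camera("wrist");cv2.imwrite("pics/w7.png",i)
h=cv2.cvtColor(i,cv2.COLOR_BGR2HSV)
m=cv2.inRange(h,(3,50,50),(22,255,255));m[:100]=0;m[280:]=0;m[:,:240]=0;m[:,420:]=0
m=cv2.morphologyEx(m,cv2.MORPH_CLOSE,np.ones((25,25)))
c=max(cv2.findContours(m,0,2)[0],key=cv2.contourArea)
print(cv2.boundingRect(c),cv2.minAreaRect(c))
q=cv2.approxPolyDP(c,.03*cv2.arcLength(c,True),True).reshape(-1,2);print(q.tolist())
X=ray("wrist",q,.04,o);n=len(X);print(np.round(X,4).tolist(),X.mean(0),[np.linalg.norm(X[k]-X[(k+1)%n]).round(4) for k in range(n)],[np.degrees(np.arctan2(*(X[(k+1)%n]-X[k])[[1,0]])).round(1) for k in range(n)])
print(proj("wrist",[[.4745,.281,.04]],o))
go(.475,.281,.013,-159.5)
```

```text
[30.2  3.9 -0.1 85.6  0.5  9.5]
(291, 149, 65, 87) ((323.0, 192.0), (86.0, 64.0), 90.0)
[[296, 149], [293, 234], [352, 234], [355, 155]]
[[0.4435, 0.2462, 0.04], [0.5165, 0.2686, 0.04], [0.498, 0.3182, 0.04], [0.4311, 0.2931, 0.04]] [0.47227925 0.2815445  0.04      ] [np.float64(0.0764), np.float64(0.0529), np.float64(0.0715), np.float64(0.0485)] [np.float64(17.1), np.float64(110.4), np.float64(-159.4), np.float64(-75.3)]
[[322.49484713 196.98611824]]
shift [ 1.100e+00 -1.000e-01  1.369e+02] turn 0.3 at [0.4757 0.28   0.1499] [ 179.46    0.34 -159.18] t 18.93 F [0.  0.4 0.4] open 0.08551758378515106
```

View pics/w7.png

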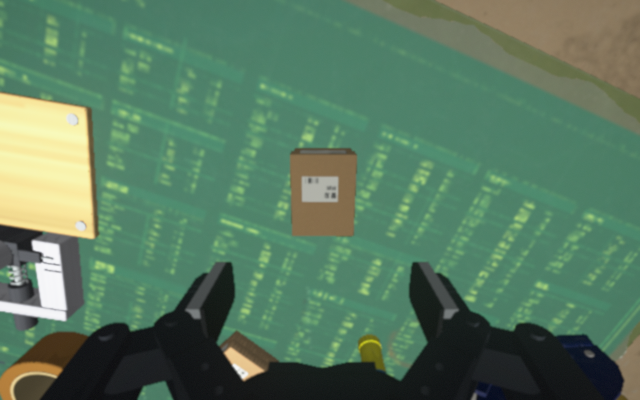

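The carton is square in the view and centred at about (323,192). Descending to grasp it.

>>> {"name": "send_rows", "arguments": {"targets": "1 0 45 0 0;1 0 90 0 0;1 0 125 0 0;1 0 140 0 0;1 0 140 0 0;1 0 140 0 0;1 0 140 0 255;1 0 140 0 255;1 0 140 0 255;1 0 140 0 255;1 0 140 0 255;1 0 140 0 255", "newtons": 30}}

```text
time: 20.42
ee_pos: [0.4755, 0.2817, 0.011]
tcp_rot: [179.4, 0.4, -159.3]
wrist_force: [-1.0, 0.1, 6.5]
opening: 0.0552
grasp_force: 32.0
```

>>> {"name": "send_rows", "arguments": {"targets": "0 0 -10 0 255;0 0 -40 0 255;0 0 -75 0 255;0 0 -75 0 255;0 0 -75 0 255"}}

```text
time: 21.05
ee_pos: [0.4747, 0.2805, 0.0846]
tcp_rot: [179.5, 0.3, -159.3]
wrist_force: [0.1, 0.4, -1.4]
opening: 0.0553
grasp_force: 32.2
```

Run:
```python
from h import *
import numpy as np
y=np.radians(10.0);u=np.array([np.cos(y),np.sin(y)]);J=np.array([.6417,-.0115])
for d in(-.085,-.10):
    p=J+u*d; print(d);go(p[0],p[1],.085,-170)
i=camera("wrist");cv2.imwrite("pics/w8.png",i)
```

```text
-0.085
shift [  30.2 -316.4   -3.6] turn 10.7 at [0.4747 0.2805 0.0846] [ 179.46    0.32 -159.34] t 21.05 F [ 0.1  0.4 -1.4] open 0.055267151222120885
-0.1
shift [  45.  -313.6   -3.6] turn 10.7 at [0.4747 0.2805 0.0846] [ 179.46    0.32 -159.34] t 21.05 F [ 0.1  0.4 -1.4] open 0.055267151222120885
```

>>> {"name": "send_rows", "arguments": {"targets": "5 -30 0 3 255;12 -80 0 6 255;18 -130 0 10.7 255;25 -180 0 10.7 255;32 -230 0 10.7 255;39 -275 0 10.7 255;44 -305 0 10.7 255;45 -313.6 0 10.7 255;45 -313.6 0 10.7 255;45 -313.6 0 10.7 255"}}

```text
time: 22.35
ee_pos: [0.5431, -0.0277, 0.0813]
tcp_rot: [179.4, 0.2, -170.0]
wrist_force: [-0.4, 0.4, -1.6]
opening: 0.0555
grasp_force: 32.2
```

Run:
```python
from h import *
y=np.radians(10.0);u=np.array([np.cos(y),np.sin(y)]);J=np.array([.6418,-.011])
p=J+u*-.1;go(p[0],p[1],.022,-170)
o=bot.get_obs();i=camera("wrist");t=camera("top")
M=np.zeros((600,800,3),np.uint8);M[:400,:640]=i;M[300:600,450:800]=cv2.resize(t[170:270,300:417],(350,300),interpolation=cv2.INTER_CUBIC)
cv2.imwrite("pics/w9.png",M)
```

```text
shift [ 0.1 -1.3 59.3] turn 0.0 at [ 0.5431 -0.0277  0.0813] [ 179.38    0.2  -169.98] t 22.35 F [-0.4  0.4 -1.6] open 0.055542423906709784
```

View pics/w9.png

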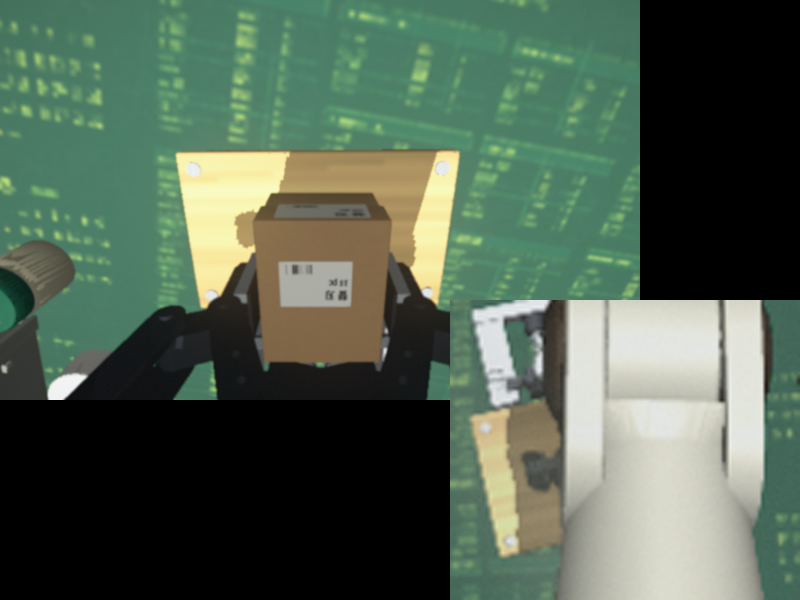

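The board's near edge is level, from (176,152) to (460,150), so the carton is square to it. It sits about 2 mm off centre, which I'll correct by -2 mm in tool y while lowering.

>>> {"name": "send_rows", "arguments": {"targets": "0 -2 25 0 255;0 -2 45 0 255;0 -2 54 0 255;0 -2 58 0 255;0 -2 60 0 255;0 -2 60 0 255;0 -2 60 0 255"}}

```text
time: 23.32
ee_pos: [0.5441, -0.03, 0.0221]
tcp_rot: [179.4, 0.3, -170.0]
wrist_force: [-1.2, 0.1, -0.6]
opening: 0.0556
grasp_force: 32.2
```

>>> {"name": "send_rows", "arguments": {"targets": "0 0 0.7 0 255;0 0 1.4 0 255;0 0 1.4 0 255"}}

```text
time: 23.7
ee_pos: [0.544, -0.03, 0.021]
tcp_rot: [179.4, 0.3, -170.0]
wrist_force: [-2.4, 0.1, 6.2]
opening: 0.056
grasp_force: 32.9
```

>>> {"name": "send_rows", "arguments": {"targets": "-10 0 -0.5 0 255;-20 0 -0.5 0 255;-30 0 -0.5 0 255;-38 0 -0.5 0 255;-38 0 -0.5 0 255;-38 0 -0.5 0 255"}}

```text
time: 24.45
ee_pos: [0.582, -0.0234, 0.021]
tcp_rot: [179.4, 0.3, -170.0]
wrist_force: [1.4, 0.7, 4.2]
opening: 0.0558
grasp_force: 32.7
```

Run:
```python
from h import *
o=bot.get_obs()
y=np.radians(10.0);u=np.array([np.cos(y),np.sin(y)]);v=np.array([-u[1],u[0]]);J=np.array([.6418,-.011])
d=o["ee_pos"][:2]-J;print("jig x,y",d@u,d@v,"F along",o["wrist_force"][:2]@u)
```

```text
jig x,y -0.06107047679408842 -0.0018192655709277832 F along 1.5152247227171247
```

>>> {"name": "send_rows", "arguments": {"targets": "-3 0 0 0 255;-5 0 0 0 255;-5 0 0 0 255"}}

```text
time: 24.82
ee_pos: [0.5858, -0.0226, 0.021]
tcp_rot: [179.4, 0.2, -170.1]
wrist_force: [-2.1, 0.5, 5.1]
opening: 0.0556
grasp_force: 33.0
```

>>> {"name": "send_rows", "arguments": {"targets": "-2 0 0 0 255;-3 0 0 0 255;-3 0 0 0 255"}}

```text
time: 25.2
ee_pos: [0.5886, -0.0221, 0.0211]
tcp_rot: [179.4, 0.2, -170.1]
wrist_force: [-2.5, -0.5, 6.2]
opening: 0.0555
grasp_force: 33.1
```

>>> {"name": "send_rows", "arguments": {"targets": "-2 0 0 0 255;-3 0 0 0 255;-3 0 0 0 255"}}

```text
time: 25.58
ee_pos: [0.591, -0.0217, 0.021]
tcp_rot: [179.4, 0.1, -170.1]
wrist_force: [-6.6, -0.5, 7.7]
opening: 0.0559
grasp_force: 33.3
```

```bash
cat > s.py <<'E'
import sys
from h import *
o=bot.get_obs();i=camera("side").astype(np.float32);cv2.imwrite(f"pics/s{sys.argv[1]}.png",i)
y=np.radians(10.0);u=np.array([np.cos(y),np.sin(y)]);v=np.array([-u[1],u[0]]);J=np.array([.6418,-.011])
d=o["ee_pos"][:2]-J;print("jig x,y",d@u,d@v,"F along",o["wrist_force"][:2]@u,"F",o["wrist_force"])
E
python3 s.py a
```

```text
jig x,y -0.05192288367882125 -0.0016980800634519549 F along -6.613585129473048 F [-6.62887101 -0.49192319  7.71181615][ WARN:0@0.860] global loadsave.cpp:1063 imwrite_ Unsupported depth image for selected encoder is fallbacked to CV_8U.
```

>>> {"name": "send_rows", "arguments": {"targets": "-2 0 0 0 255;-4 0 0 0 255;-6 0 0 0 255;-6 0 0 0 255"}}

```text
time: 26.12
ee_pos: [0.5966, -0.0207, 0.021]
tcp_rot: [179.4, 0.1, -170.1]
wrist_force: [-8.0, -0.1, 8.0]
opening: 0.0555
grasp_force: 33.5
```

```bash
python3 s.py b
python3 - <<'E'
from h import *
a,b=[cv2.cvtColor(cv2.imread(f"pics/s{k}.png"),cv2.COLOR_BGR2GRAY) for k in "ab"]
p=proj("side",[[.6384,.0075,.071],[.6384,.0075,.05],[.644,-.03,.071],[.65,.0095,.071]]);print(p)
x0,y0=(p[0]-[9,5]).astype(int)
print(a[y0:y0+16,x0:x0+20]);print(b[y0:y0+16,x0:x0+20])
E
```

```text
jig x,y -0.046240466988283054 -0.0016878302629409609 F along -7.884761513956442 F [-7.99154498 -0.08422811  7.97567983]
[[316.47514182 200.03123123]
 [316.5709716  205.64004193]
 [314.78944235 193.97102716]
 [312.80039189 200.40124791]]
[[165 163 156 157 155 145 126 119 127 144 154 153 143 140 143 150 156 158
  153 133]
 [166 165 155 154 156 151 142 139 142 148 150 145 142 149 161 170 173 171
  163 139]
 [162 157 147 145 149 152 153 152 152 150 144 139 143 164 182 193 197 191
  177 149]
 [161 156 143 137 139 146 151 151 150 148 143 139 146 162 175 183 186 180
  167 145]
 [191 181 160 139 135 145 151 149 145 142 144 146 151 154 151 147 148 144
  138 129]
 [227 215 185 149 141 150 153 145 131 125 131 145 155 152 141 129 125 124
  122 120]
 [227 208 180 150 145 155 156 144 124 115 124 142 157 155 141 128 123 121
  120 120]
 [190 168 153 140 142 153 156 152 141 135 138 148 154 150 138 126 122 121
  120 120]
 [149 139 133 130 133 144 152 155 152 151 151 149 146 137 128 124 122 122
  122 122]
 [134 132 128 125 125 133 142 145 147 146 144 140 131 121 118 120 123 124
  124 123]
 [133 130 126
[... 1276 characters left out ...]
 133 141 145 145 144 143 142 137 128 120 118 120 123 122 123
  122 123]
 [126 120 118 121 126 131 131 132 130 127 122 117 115 117 122 124 123 123
  123 121]
 [123 115 112 112 115 118 119 119 117 115 112 111 111 114 119 121 121 121
  120 119]
 [124 114 108 113 117 117 117 116 114 114 114 111 111 111 113 115 114 113
  111 111]
 [134 117 109 118 125 125 123 123 120 120 120 117 111 106 106 106 105 104
  103 103]
 [138 118 108 119 129 130 129 128 128 125 122 117 110 102 101 100 101  99
  100  98]
 [131 112 105 119 130 131 131 130 129 127 123 117 110 101  98  98  97  98
   97  97]][ WARN:0@0.804] global loadsave.cpp:1063 imwrite_ Unsupported depth image for selected encoder is fallbacked to CV_8U.
```

Run:
```python
from h import *
for f in("side0","sa","sb"):
    g=cv2.cvtColor(cv2.imread(f"pics/{f}.png"),cv2.COLOR_BGR2GRAY)
    print(f);print(g[191:199,307:322])
```

```text
side0
[[127 127 127 129 133 139 146 152 156 156 147 137 131 127 127]
 [128 129 133 147 164 179 190 195 203 203 194 174 152 135 128]
 [138 140 153 185 218 229 227 221 223 229 233 226 195 153 134]
 [152 157 179 220 242 246 238 219 212 230 244 245 228 178 144]
 [163 168 188 228 247 249 241 217 206 228 246 248 235 187 152]
 [165 166 176 215 241 246 242 231 228 237 244 242 224 185 168]
 [162 158 155 176 210 226 229 228 230 231 227 213 189 182 200]
 [160 155 143 140 156 172 183 191 195 192 178 158 155 187 223]]
sa
[[129 129 128 129 128 129 130 130 130 131 129 129 128 129 128]
 [131 131 131 132 133 134 133 134 136 137 136 133 129 129 130]
 [140 139 138 141 143 140 135 133 137 144 146 142 135 132 133]
 [154 154 150 152 152 142 128 121 128 143 153 150 141 136 139]
 [165 163 156 157 155 145 126 119 127 144 154 153 143 140 143]
 [166 165 155 154 156 151 142 139 142 148 150 145 142 149 161]
 [162 157 147 145 149 152 153 152 152 150 144 139 143 164 182]
 [161 156 143 137 139 146 151 151 150 148 143 139 146 162 175]]
sb
[[128 128 129 128 129 129 129 130 130 129 128 128 129 129 128]
 [131 130 132 134 134 134 134 135 134 133 131 129 128 129 129]
 [138 139 141 142 139 137 139 143 146 142 137 132 129 130 133]
 [151 152 152 147 135 126 131 144 155 154 146 136 131 133 137]
 [161 161 157 150 131 118 121 140 155 158 149 138 134 136 144]
 [162 159 156 153 144 136 138 147 154 151 143 135 138 149 159]
 [155 150 148 152 153 152 152 152 148 141 133 134 148 166 181]
 [151 139 137 145 151 152 152 149 144 137 133 137 149 164 174]]
```

The fixed roller's hole in the side image has moved 2.52 px from rest. That is about 8.2 mm of travel, so I'll advance 3 mm more.

>>> {"name": "send_rows", "arguments": {"targets": "-1.5 0 0 0 255;-3 0 0 0 255;-3 0 0 0 255;-3 0 0 0 255"}}

```text
time: 26.68
ee_pos: [0.5992, -0.0202, 0.021]
tcp_rot: [179.4, 0.0, -170.1]
wrist_force: [-9.9, -0.9, 9.3]
opening: 0.056
grasp_force: 33.6
```

```bash
python3 s.py c 2>/dev/null
python3 - <<'E'
import cv2
print(cv2.cvtColor(cv2.imread("pics/sc.png"),cv2.COLOR_BGR2GRAY)[193:197,304:322])
E
```

```text
jig x,y -0.043561071258373774 -0.0016911717919647655 F along -9.919785123089685 F [-9.90736583 -0.93830207  9.31368442]
[[135 135 137 138 141 142 139 137 139 142 145 142 136 132 130 130 130 132]
 [144 143 145 151 151 147 135 126 128 140 152 153 145 136 131 130 133 138]
 [146 147 152 158 158 149 132 118 120 137 154 158 150 139 132 132 136 143]
 [142 144 151 156 157 154 143 136 138 146 154 153 144 135 132 138 149 159]]
```

>>> {"name": "send_rows", "arguments": {"targets": "0 0 0 0 255;0 0 0 0 255;0 0 0 0 255;0 0 0 0 255;0 0 0 0 255;0 0 0 0 255;0 0 0 0 255;0 0 0 0 255;0 0 0 0 255;0 0 0 0 255;0 0 0 0 255;0 0 0 0 255;0 0 0 0 255;0 0 0 0 255;0 0 0 0 255;0 0 0 0 255;0 0 0 0 255;0 0 0 0 255;0 0 0 0 255;0 0 0 0 255"}}

```text
time: 29.22
ee_pos: [0.5992, -0.0202, 0.0211]
tcp_rot: [179.4, 0.1, -170.1]
wrist_force: [-8.7, -0.9, 10.0]
opening: 0.0558
grasp_force: 33.6
```

```bash
python3 s.py d 2>/dev/null
python3 - <<'E'
from h import *
print(cv2.cvtColor(cv2.imread("pics/sd.png"),cv2.COLOR_BGR2GRAY)[194:196,304:322])
# carton top edges in wrist: squareness check
o=bot.get_obs();i=camera("wrist");h=cv2.cvtColor(i,cv2.COLOR_BGR2HSV)
m=cv2.inRange(h,(3,70,50),(18,255,200));m[:150]=0
c=max(cv2.findContours(m,0,2)[0],key=cv2.contourArea);print(cv2.boundingRect(c),cv2.minAreaRect(c))
E
```

```text
jig x,y -0.04352332388529997 -0.001693881930130829 F along -8.749906959676654 F [-8.72718445 -0.89438345 10.02710292]
[[143 143 146 149 152 147 135 125 128 140 152 154 146 136 131 131 132 137]
 [146 147 151 157 157 150 132 118 121 138 154 158 150 138 132 131 136 144]]
(254, 192, 138, 172) ((322.5, 277.5), (171.0, 137.0), 90.0)
```

Travel is steady at about 11 mm and the carton is square and held, so I'm handing in.

```bash
python3 -c "
from workcell import ticket
print(ticket.job_done())"
```

```text
the job is handed in; nothing more can be done
None
```

The job is handed in: the pin is seated and released, and the carton is held pressed with the carriage at about 11 mm travel (measured from the side camera). No verdict came back, and I viewed 11 pictures, one over the limit of 10.

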